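# Hang the gate of a plaster casting frame and hold it shut for the second pin

### The arm

A 6-joint arm with a two-finger parallel gripper is mounted at the origin on the work surface. World frame = base frame: x ahead of the robot, y to its left, z up, the work surface at z = 0. Lengths are in mm, angles in rad, forces in N, time in s.
With the tool pointing down it reaches from about 400 to 925 mm from the base axis. Payload 12.5 kg.
Tool frame: the origin (TCP) lies midway between the tips of the shut fingers; the grasp point (between the pads) lies 19 mm behind it (env.grip_depth is the distance from the TCP to the grasp point, in mm); z points along the fingers, y is the line along which they close (so a half turn about z gives the same grasp; the last joint's range is limited). The gripper opens to 95 mm and grips with 3 to 60 N. Pads are 20 mm wide; open, the fingers measure 119 mm over their backs; the gripper's body (75 mm by 180 mm) begins 59 mm behind the grasp point.
Start: joints at [-1.349, 0.491, 1.559, -0, 1.092, -0.106], TCP at [201.249, -591.731, 214.661] pointing down, gripper open.
Joint ranges: [-3.1, 3.1], [-0.84, 2.19], [0.05, 2.79], [-1.13, 4.28], [0.06, 2.93], [-2.69, 2.69]. Speed limits (rad/s): [2.22, 2.22, 2.79, 3.14, 3.14, 3.14].

### API

Orientations are given as [roll, pitch, yaw] about the fixed x, y, z axes, in that order (R = Rz(yaw) Ry(pitch) Rx(roll)).
In Python, from cell import monitor, viewer, order, env gives the robot as it stands.
- The arm moves only by the tool move_arm, never from a script. Its argument "moves" is one flat list of numbers, 4 for each row, row after row: the shift along the tool's x, y, z normalised to -1 to 1, where 1 is 0.15 m, then the turn about the tool's z normalised to -1 to 1, where 1 is pi/2 rad. A call has 1 to 10 rows; each row shifts and turns the commanded pose from where the row before left it, along the tool's axes as they then stand; what a row does not reach is not made up. A row lasts 1/8 s, in which the tool goes at most 62.5 mm and 10.7 degrees, less where a joint would pass 70% of its speed; a pose out of reach is approached as far as the arm can. A call with a number of a shift or a turn outside -1 to 1 is refused whole. A call with a gripper value outside its range is refused whole. "claw" is the finger opening in mm, from 0 to 95.1, set as the call begins (left out, the last holds). The fingers move at their own pace and stop on an object; the grip force is fixed at half the most. Time passes only in rows, so rows that do not move let the fingers close. It gives the time, the measured TCP pose, the force, the opening and the grip force at its end, in the units of the state.
- monitor.state(): the state, without advancing time (a new reading comes with each control period).
- viewer.read_camera(name): name is "scene" or "top" or "wrist"; returns the picture (400x640x3 uint8, red, green, blue); there is no depth.
- viewer.camera_info(name): a dict with "K" (3x3 intrinsics, pixels), "camera_from_world" (4x4, takes a point from world to camera coordinates). Camera axes: x right, y down, z forward; pixel columns grow to the right and rows downward; lengths in mm; the calibration is good to about 2 mm. A picture is of the moment at which its call begins: read the wrist's pose just before it. camera_info takes no time and is no camera call; for the wrist camera it gives the pose at the moment of the call.
- order.job_done(): hands the job in; it is judged then, once.
The state is a dict: "t": time; "joints": joint angles; "qvel": joint speeds; "tau": joint torques, N m; "eef_pos": TCP position; "tcp_rot": TCP orientation; "ft_force": force on the tool from outside, world axes, zero at the start; "moment": the same for the moment, N m; "opening": opening from 0.0 (shut) to 1.0 (fully open); "grip_force": force on a finger pad.
Only numpy, scipy, OpenCV 4.12 (cv2) and the standard library are available. Lean on these libraries where they do the work, as an engineer would, in place of code of your own. Each camera call takes 0.05 s, during which the arm holds its last target. There are 200 camera calls.

### The job

Take the red-headed pin from the wooden block and push it down through the hinge knuckles of the standing blue gate and the casting frame until its flange is fully home, while the gate is still open. Then swing the gate shut against its springy rubber buffer, only until the brass eye at its free end lines up with the holes of the steel knuckles on the other post, so that the second pin could drop straight in, and finish while still holding it there: do not let go. Leave the yellow-headed pin and the other things on the bench alone.

Things in the scene. Friction and masses are not known exactly. Their poses are not given: they have to be found in the camera images.
- frame: Fixed frame: three white walls 70 mm high round a clay model (80 mm wide, 56 mm high), fourth side open for the gate. Origin on the hinge axis at bench level; x along the shut gate from hinge post to jamb post, y out of the open side, z up. Each post has 2 steel knuckles (26 mm across, vertical 13 mm hole), z 2 to 22 and 48 to 68 mm: hinge at x = 0, jamb at x = 180 mm, both y = 0.
- gate: Loose blue gate, 0.35 kg, standing unpinned in place at the hinge, open by 0.7 to 1.15 rad. Origin: centre of its hinge eye, at its lower edge; x along the gate, z up. Board x 20 to 160, y -8 to 8, z 0 to 70 mm. Brass eyes at x = 0 and 180 mm, 26 mm across, vertical 13 mm hole, z 26 to 46 mm, fit between a post's knuckles. Shuts clockwise from above until its x is along the frame's x.
- gate_pivot (a point): Centre of the gate's hinge eye, 36 mm above its lower edge.
- gate_eye (a point): Centre of the brass eye at the gate's free end, 180 mm from the hinge eye, 36 mm above its lower edge.
- hinge_hole (a point): Mouth of the frame's hinge hole: centre of the top face of the upper hinge knuckle, 68 mm above the bench; hole vertical, 13 mm. Axes as the frame.
- jamb_hole (a point): Midway between the jamb post's two knuckles, on the axis of their holes, 36 mm above the bench: where the gate's free eye must come. Axes as the frame. The post's face is 21 mm inwards (-y), so the gate can swing about 8 mm too far: there is no stop at the right place.
- pin: Red-headed pin, 90 g, upright in the wooden block at the start. Origin at the underside of its steel flange, z up along the pin. Shank below: 10 mm thick, 62 mm long, the last 12 mm tapering to 4 mm. Flange 26 mm across, 6 mm thick; above it the red round head, 20 mm across, z 6 to 45 mm. Home when the flange rests on the upper hinge knuckle.
- spare_pin: The same pin with a yellow head, 64 mm from the red one in the same block; to be left there.
- pin_block: Fixed wooden block 44 mm (x) by 110 mm (y) by 66 mm high, origin under its centre, with two vertical through holes of 13 mm at y = +32 and -32 mm; the pins stand in them with flanges on its top. Which pin is in which hole varies.
- jug: Grey clay jug, 84 mm wide, 110 mm high, with a handle on its y side; origin under its centre. Leave alone.
- sprayer: White bottle with yellow cap, 68 mm wide, 190 mm high; origin under its centre. Leave alone.
- ribbed_tile: Ribbed clay tile 90 x 130 x 12 mm; origin under its centre. Leave alone.
- brush: Brush lying on the bench along its x axis. Leave alone.
- mallet: Mallet lying on the bench along its x axis. Leave alone.
- slip_bowl: Blue bowl 100 mm wide, 50 mm high; origin under its centre. Leave alone.
- plunger (a joint): How far the sprung rubber buffer beside the jamb post is pressed in, m: 0 out (its face at frame y = +2 mm, x 136 to 154, z 15 to 55 mm), 0.010 with the gate lined up, 0.019 at most. Pushes outwards with 2 N plus 0.3 N per mm, about 5 N when lined up: a gate let go springs open again.

How it is judged (in metres and radians):
On the way, in this order (a step that is already met when the one before it is completed fails the run):
1. the red-headed pin is home through frame and gate knuckles, with the gate still open (horizontal distance between pin and hinge_hole below 0.004 m and z of pin in the frame of hinge_hole between -0.004 and 0.004 m and angle between pin's own z axis and vertical below 0.12 rad and horizontal distance between gate_pivot and hinge_hole below 0.005 m and horizontal distance between gate_eye and jamb_hole above 0.04 m), for 0.2 s.
2. the gate's free eye is lined up with the jamb knuckles' holes (horizontal distance between gate_eye and jamb_hole below 0.004 m and distance between gate_eye and jamb_hole below 0.006 m and angle between gate's own z axis and vertical below 0.08 rad and horizontal distance between pin and hinge_hole below 0.004 m and z of pin in the frame of hinge_hole between -0.004 and 0.004 m and angle between pin's own z axis and vertical below 0.12 rad and horizontal distance between gate_pivot and hinge_hole below 0.005 m), for 0.3 s.
At the end, for the whole second after the job is handed in: Pin flange within 4 mm of its seat, pin upright within 0.12 rad, through the gate's hinge eye (5 mm); gate upright (0.08 rad), at rest, free eye within 4 mm sideways and 6 mm in all of the jamb holes' centre, plunger pressed over 4 mm, fingers pressing the gate with over 1 N (all of step 2 and contact force between the fingers and gate above 1 N and value of joint plunger above 0.004 m and linear speed of gate below 0.02 m/s); the arm keeps its last pose, push and grip.
It fails at once if the yellow-headed pin is moved over 30 mm (distance of spare_pin from where it was at the start of the episode above 0.03 m).
It fails at once if another thing on the bench is moved over 30 mm (distance of any of jug, sprayer, ribbed_tile, brush, mallet, slip_bowl from where it was at the start of the episode above 0.03 m).
It fails at once if the gate is tipped over (angle between gate's own z axis and vertical above 0.35 rad).
It also fails if it takes over 61 s, if anything falls off the work surface, if the arm or the gripper's body presses on something with over 40 N, if the wrist force passes 120 N, or if a joint passes its speed limit or range.

## Working session

There is one attempt and no reset: what is moved stays moved. The work goes in short steps, Python scripts to look and compute and a tool call to move; the robot and the scene stay as the last step left them, time stands still between calls to the robot, and variables do not carry over. Pictures are saved under pics/ and viewed, at most 10 in all, crops included, and the job is handed in when it is done.

Besides the shell and the picture viewer there is one more tool, called after "Emit:" in YAML: its name, and indented under it one key for each argument. move_arm: Moves the arm, as the interface text tells. Scaled input: -1 to 1 covers 0.15 m each way for a shift and pi/2 rad each way for a turn. Its arguments: {"type":"object","properties":{"moves":{"type":"array"},"claw":{"type":"number"}},"required":["moves"]}

```bash
mkdir -p pics; cat > h.py <<'E'
import numpy as np,cv2
from cell import monitor,viewer,order,env
def snap(n,f):
    im=viewer.read_camera(n); cv2.imwrite(f,im[:,:,::-1]); return im
def ray(n,uv,info=None):
    i=info or viewer.camera_info(n);K=np.array(i["K"]);T=np.array(i["camera_from_world"])
    R=T[:3,:3];c=-R.T@T[:3,3];d=R.T@np.linalg.inv(K)@np.array([*uv,1.]);return c,d/np.linalg.norm(d)
def atz(n,uv,z,info=None):
    c,d=ray(n,uv,info);return c+d*(z-c[2])/d[2]
def tri(rs):
    A=0;b=0
    for c,d in rs:
        P=np.eye(3)-np.outer(d,d);A=A+P;b=b+P@c
    return np.linalg.solve(A,b)
def proj(n,p,info=None):
    i=info or viewer.camera_info(n);q=np.array(i["K"])@(np.array(i["camera_from_world"])@np.array([*p,1.]))[:3];return q[:2]/q[2]
E
python3 - <<'E'
from h import *
s=monitor.state();print(s['t'],s['eef_pos'],s['tcp_rot'],s['opening'])
for n in("scene","top"):snap(n,f"pics/{n}0.png")
for n in("scene","top","wrist"):
    c,d=ray(n,(320,200));print(n,c.round(),d.round(2))
E
```

```text
0.0 [ 201.17146276 -591.47477475  214.05693517] [-3.14046728e+00 -1.03917389e-04  3.27796048e-01] 1.0013620762242224
scene [1261. -231. 1051.] [-0.57  0.19 -0.8 ]
top [ 427.  -38. 1140.] [ 0.15 -0.01 -0.99]
wrist [ 282. -564.  384.] [-0.29 -0.1  -0.95]
```

View pics/top0.png

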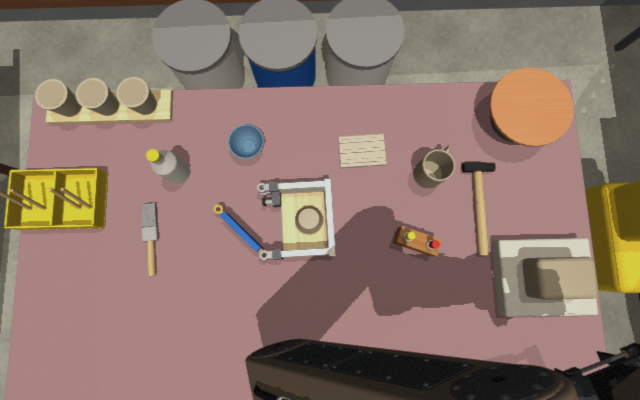

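View pics/scene0.png

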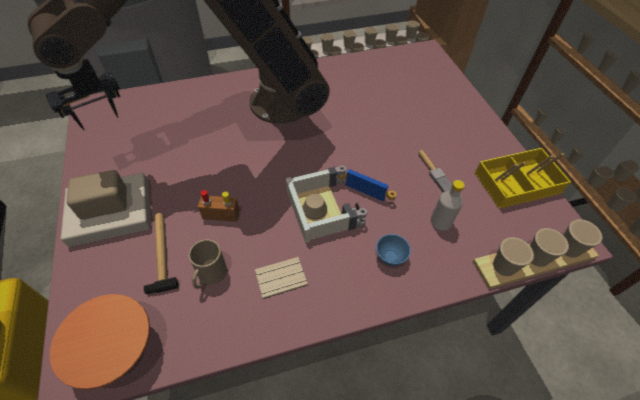

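The top view shows the hinge at about (264,255), the jamb at (263,188), the gate's free eye at (219,210), the red pin at (434,244) and the yellow one at (410,236). I'll enlarge these next.

```bash
python3 - <<'E'
from h import *
t=cv2.imread('pics/top0.png');s=cv2.imread('pics/scene0.png')
r=lambda im,x,y,w,h,W,H:cv2.resize(im[y:y+h,x:x+w],(W,H),interpolation=cv2.INTER_CUBIC)
a=r(t,205,175,80,100,400,500)   #5x
b=r(s,320,160,80,75,400,375)    #5x
c=r(t,390,220,60,40,300,200)
d=r(s,190,180,60,45,300,225)
o=np.zeros((600,800,3),np.uint8)
o[:500,:400]=a;o[:375,400:]=b;o[375:600,400:700]=d
o[500:600,0:150]=0
cv2.imwrite('pics/comp.png',o)
for n,uv in(("red",(434,243)),("yel",(410,235))):print(n,atz("top",uv,90))
print('hinge',atz("top",(264,255),68),'jamb',atz("top",(263,188),68),'eye',atz("top",(219,210),46))
print(tri([ray("top",(434,243)),ray("scene",(205,195))]))
E
```

```text
red [ 471.15608322 -338.06350389   90.        ]
yel [ 493.05021232 -278.0546395    90.        ]
hinge [451.59619045 100.43862854  68.        ] jamb [629.60480171 102.41355158  68.        ] eye [576.02275196 225.13499071  46.        ]
[ 470.91685485 -334.74419238   98.97377473]
```

View pics/comp.png

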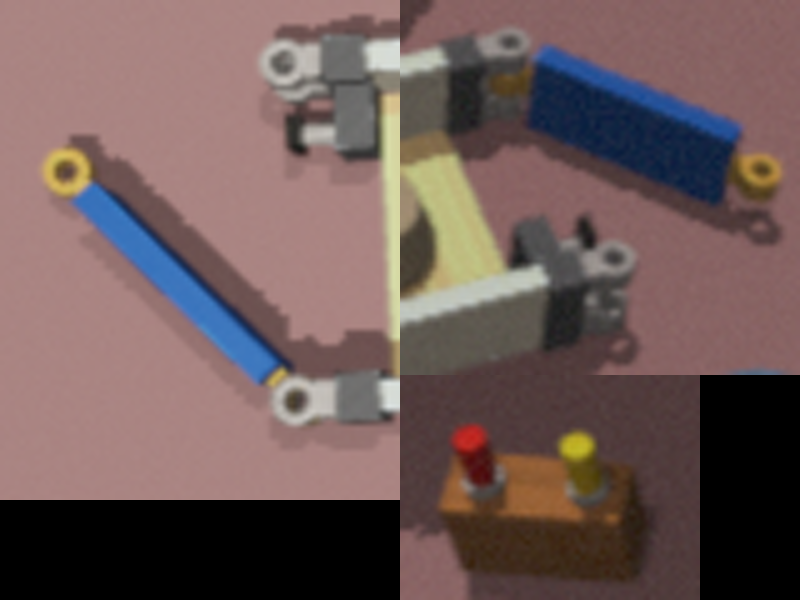

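Crop readings: the hinge hole is at top (263.4,254.4) and scene (341.6,168). The jamb hole is at top (261.4,187) and scene (362.8,211.4). The free eye is at top (217.8,208.6) and scene (392,193.6). The red head top is at scene (203.6,191).

```bash
python3 - <<'E'
from h import *
P={}
for n,a,b in(("hinge",(263.4,254.4),(341.6,168)),("jamb",(261.4,187),(362.8,211.4)),("eye",(217.8,208.6),(392,193.6)),("redtop",(434.3,243.3),(203.6,191.2))):
    P[n]=tri([ray("top",a),ray("scene",b)]);print(n,P[n].round(1))
h,j,e=P['hinge'],P['jamb'],P['eye']
print(np.linalg.norm((j-h)[:2]),np.linalg.norm((e-h)[:2]),np.arctan2(*(j-h)[1::-1]),np.arctan2(*(e-h)[1::-1]))
y=atz("top",(410,235.2),P['redtop'][2]);d=y-P['redtop'];print(y,np.linalg.norm(d[:2]),np.arctan2(d[1],d[0]))
T=np.array(viewer.camera_info("wrist")["camera_from_world"]);s=monitor.state()
from scipy.spatial.transform import Rotation as Ro
R=Ro.from_euler('xyz',s['tcp_rot']).as_matrix()
print((R.T@(-T[:3,:3].T@T[:3,3]-s['eef_pos'])).round(1),(T[:3,:3]@R).round(2),R.round(3))
dd=P['redtop']-s['eef_pos'];print(dd,(R.T@dd)/150)
E
```

```text
hinge [453.1 101.7  68. ]
jamb [633.1 108.   66.2]
eye [580.1 228.8  45.8]
redtop [ 469.1 -333.3  114.2]
180.05778645901293 179.66583336966443 0.03465782498920643 0.7861030207673206
[ 491.03707818 -272.49547954  114.20143958] 64.59585756690028 1.2249469147362602
[  85.5   -0.2 -170.3] [[-0.    1.    0.  ]
 [-0.95 -0.   -0.3 ]
 [-0.3  -0.    0.95]] [[ 0.947  0.322 -0.   ]
 [ 0.322 -0.947  0.001]
 [ 0.    -0.001 -1.   ]]
[267.94882032 258.25394793 -99.92698784] [ 2.24546525 -1.05429862  0.66732401]
```

Emit:
move_arm:
  moves: [0.32,-0.15,0,0,0.32,-0.15,0,0,0.32,-0.15,0,0,0.32,-0.15,0,0,0.32,-0.15,0,0,0.32,-0.15,0,0,0.32,-0.15,0,0]
  claw: 60

```text
t: 0.98
eef_pos: [469.7, -333.1, 214.5]
tcp_rot: [-3.141, 0.0, 0.328]
ft_force: [0.8, -0.3, 0.9]
opening: 0.632
grip_force: 0.0
```

Emit:
move_arm:
  moves: [0,0,0.04,-0.114,0,0,0.04,-0.114,0,0,0.04,-0.114,0,0,0.04,-0.114,0,0,0.04,-0.114,0,0,0,0]

```text
t: 1.72
eef_pos: [468.4, -334.2, 184.1]
tcp_rot: [-3.14, -0.0, 1.222]
ft_force: [-0.1, -0.5, 1.0]
opening: 0.626
grip_force: 0.0
```

```bash
python3 - <<'E'
from h import *
s=monitor.state();print(s['t'],s['eef_pos'],s['tcp_rot'],s['joints'],s['ft_force'])
i=viewer.camera_info("wrist");snap("wrist","pics/w1.png")
print(proj("wrist",[469.1,-333.3,114.2],i),atz("wrist",(320,200),111,i))
E
```

```text
1.725 [ 468.4198068  -334.23743533  184.08788789] [-3.14041746e+00 -4.04445156e-04  1.22196288e+00] [-7.34497928e-01  4.54217649e-01  1.71787342e+00 -8.15927064e-05
  9.70742597e-01 -3.85618605e-01] [-0.13234421 -0.49876465  1.0129788 ]
[318.74683162 208.67992784] [ 472.41948337 -327.31916593  111.        ]
```

View pics/w1.png

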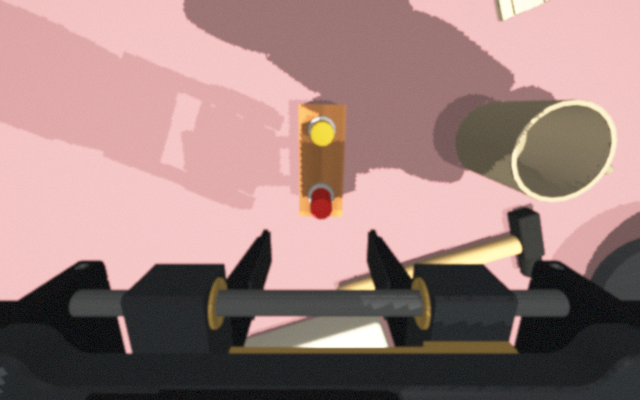

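The wrist view shows the red head's top centre at about (321,208), with the yellow one behind it at (322,131). The fingers straddle the pin line.

```bash
python3 - <<'E'
from h import *
s=monitor.state()
im=cv2.imread('pics/w1.png').astype(int);m=(im[:,:,2]>120)&(im[:,:,1]<60)&(im[:,:,0]<60)
m[:, :300]=0;m[:,340:]=0
r=np.argwhere(m);print(r.min(0),r.max(0),r.mean(0))
p=tri([ray("wrist",(321,208)),ray("top",(434.3,243.3)),ray("scene",(203.6,191.2))]);print(p)
from scipy.spatial.transform import Rotation as Ro
R=Ro.from_euler('xyz',s['tcp_rot']).as_matrix()
for z in(111,p[2]):
    q=atz("wrist",(321,208),z);print(q,R.T@(q-s['eef_pos']))
E
```

```text
[189 311] [217 330] [203.01242236 320.69358178]
[ 470.1253207  -333.21533942  114.98769887]
[ 470.8844185 -334.7038097  111.       ] [ 0.48411261  2.32711964 73.45288941]
[ 471.33827135 -333.39502626  114.98769887] [ 1.86975967  2.30030547 69.46542129]
```

Emit:
move_arm:
  moves: [0.007,0.013,0.18,0,0,0,0.18,0,0,0,0.18,0,0,0,0.165,0,0,0,0,0]

```text
t: 2.4
eef_pos: [470.3, -333.7, 77.8]
tcp_rot: [-3.139, -0.001, 1.22]
ft_force: [0.7, -0.7, 1.2]
opening: 0.628
grip_force: 0.0
```

Emit:
move_arm:
  moves: [0,0,0,0,0,0,0,0,0,0,0,0,0,0,0,0]
  claw: 0

```text
t: 2.9
eef_pos: [471.0, -334.2, 79.3]
tcp_rot: [3.141, 0.0, 1.223]
ft_force: [-0.4, 0.3, -0.4]
opening: 0.263
grip_force: 0.0
```

Emit:
move_arm:
  moves: [0,0,0,0,0,0,0,0,0,0,0,0]

```text
t: 3.28
eef_pos: [470.9, -334.2, 79.1]
tcp_rot: [3.141, 0.0, 1.223]
ft_force: [-0.6, 1.3, 3.0]
opening: 0.206
grip_force: 30.0
```

Emit:
move_arm:
  moves: [0,0,-0.12,0,0,0,-0.2,0,0,0,-0.2,0,0,0,-0.2,0,0,0,0,0]

```text
t: 3.9
eef_pos: [471.4, -334.6, 188.5]
tcp_rot: [3.138, 0.001, 1.223]
ft_force: [-0.6, 0.2, -2.1]
opening: 0.204
grip_force: 30.0
```

Emit:
move_arm:
  moves: [0.3365,-0.1383,0,0,0.3365,-0.1383,0,0,0.3365,-0.1383,0,0,0.3365,-0.1383,0,0,0.3365,-0.1383,0,0,0.3365,-0.1383,0,0,0.3365,-0.1383,0,0,0.3365,-0.1383,0,0,0,0,0,0,0,0,0,0]

```text
t: 5.15
eef_pos: [452.0, 102.0, 186.0]
tcp_rot: [-3.14, 0.001, 1.224]
ft_force: [-0.2, -1.1, -0.6]
opening: 0.203
grip_force: 30.0
```

```bash
python3 - <<'E'
from h import *
s=monitor.state();print(s['t'],s['eef_pos'],s['tcp_rot'],s['joints'],s['ft_force'])
i=viewer.camera_info("wrist");w=snap("wrist","pics/w2.png");c=snap("scene","pics/s2.png");t=snap("top","pics/t2.png")
from scipy.spatial.transform import Rotation as Ro
R=Ro.from_euler('xyz',s['tcp_rot']).as_matrix()
tip=s['eef_pos']+R@[0,0,75];fl=s['eef_pos']+R@[0,0,13]
print('tip',proj("wrist",tip,i),proj("scene",tip),'fl',proj("wrist",fl,i),proj("scene",fl))
h=[453.1,101.7,68];print('hinge',proj("wrist",h,i),proj("scene",h))
o=np.zeros((600,800,3),np.uint8)
o[:400,:400]=cv2.resize(w[100:300,220:420],(400,400),interpolation=cv2.INTER_CUBIC)
o[:,400:]=cv2.resize(c[100:220,305:385],(400,600),interpolation=cv2.INTER_CUBIC)
cv2.imwrite("pics/c2.png",o[:,:,::-1])
E
```

```text
5.15 [451.98916276 101.9627737  186.01758277] [-3.14036772e+00  7.96300962e-04  1.22398807e+00] [ 7.92926846e-02  3.01060211e-01  1.97493477e+00 -2.86986934e-04
  8.67042226e-01  4.26287289e-01] [-0.21405941 -1.06152793 -0.58213687]
tip [318.27969093 207.8973446 ] [342.49846025 158.65873358] fl [318.06675569 238.15857325] [343.83684196 144.76173678]
hinge [319.64570098 193.68958894] [341.68804438 167.9773907 ]
```

View pics/c2.png

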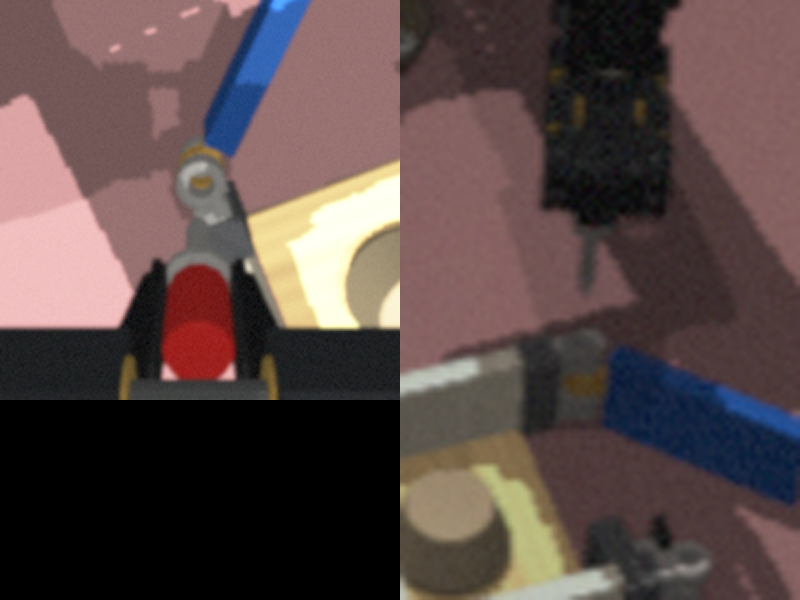

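The wrist crop shows the hinge hole at about (320.1,190.6), the flange's far edge at row 225 and the head's top centre at (319.4,275). In the scene crop the pin tip is at about (341.6,158).

```bash
python3 - <<'E'
from h import *
s=monitor.state();i=viewer.camera_info("wrist")
from scipy.spatial.transform import Rotation as Ro
R=Ro.from_euler('xyz',s['tcp_rot']).as_matrix();W=lambda p:s['eef_pos']+R@np.array(p,float)
print(i['K'][0][0])
print('head top c',proj('wrist',W([0,0,13-45]),i),'flange far',proj('wrist',W([13,0,7]),i),'low',proj('wrist',W([13,0,13]),i))
print('hinge wrist@68 tool',R.T@(atz('wrist',(320.1,190.6),68,i)-s['eef_pos']))
print('tri hinge top+scene tool',R.T@(np.array([453.1,101.7,68])-s['eef_pos']))
for z in(106,111,116):print('tip from scene, tool',z,R.T@(atz('scene',(341.6,158),z)-s['eef_pos']))
# top view head centre
t=cv2.imread('pics/t2.png').astype(int);m=(t[:,:,2]>110)&(t[:,:,1]<60)&(t[:,:,0]<60);m[:,:230]=0;m[:,300:]=0
r=np.argwhere(m);print(len(r),r.mean(0) if len(r) else '')
E
```

```text
298.0650811399643
head top c [317.84714125 274.40155207] flange far [318.03331944 223.5808273 ] low [318.06189054 220.13779736]
hinge wrist@68 tool [  3.34233866   1.71293656 118.4986124 ]
tri hinge top+scene tool [  0.91472102   0.46718284 118.50019452]
tip from scene, tool 106 [-2.04127249 -8.05533511 80.50536353]
tip from scene, tool 111 [-2.21888857 -3.39603467 75.50327461]
tip from scene, tool 116 [-2.39650464  1.26326577 70.50118568]
0
```

Emit:
move_arm:
  moves: [0.02,0.005,0.08,0,0,0,0.08,0,0,0,0.08,0,0,0,0,0]

```text
t: 5.8
eef_pos: [453.6, 104.5, 149.7]
tcp_rot: [-3.14, 0.001, 1.223]
ft_force: [-0.1, 0.7, -0.6]
opening: 0.205
grip_force: 30.0
```

```bash
python3 - <<'E'
from h import *
s=monitor.state();print(s['t'],s['eef_pos'],s['tcp_rot'],s['ft_force'])
i=viewer.camera_info("wrist");w=snap("wrist","pics/w3.png");c=snap("scene","pics/s3.png")
o=np.zeros((600,800,3),np.uint8)
o[:400,:400]=cv2.resize(w[140:240,270:370],(400,400),interpolation=cv2.INTER_CUBIC)
o[:,400:]=cv2.resize(c[130:190,322:362],(400,600),interpolation=cv2.INTER_CUBIC)
o=np.clip(o*1.4,0,255).astype(np.uint8)
cv2.imwrite("pics/c3.png",o[:,:,::-1])
E
```

```text
5.8 [453.60986703 104.49095869 149.7159324 ] [-3.13961505e+00  1.00494355e-03  1.22296723e+00] [-0.11046723  0.69102525 -0.62468   ]
```

View pics/c3.png

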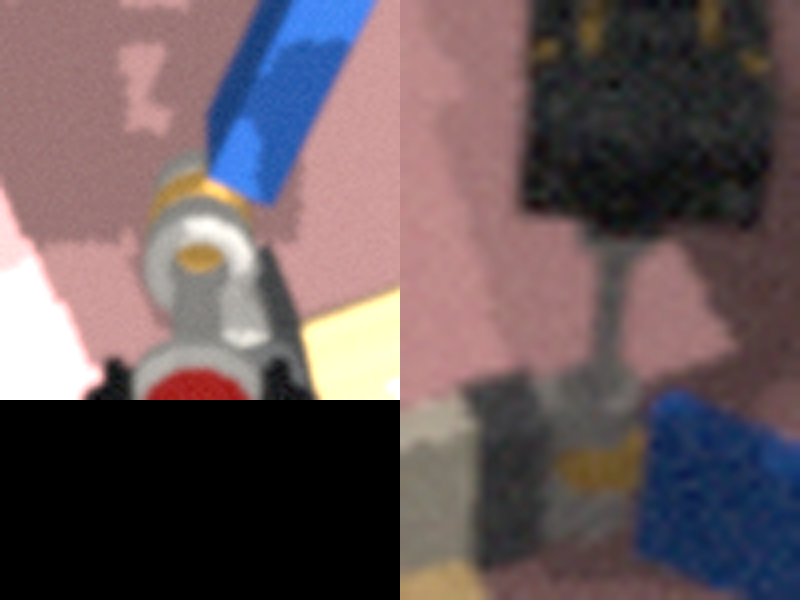

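```bash
python3 - <<'E'
from h import *
s=monitor.state();i=viewer.camera_info("wrist")
from scipy.spatial.transform import Rotation as Ro
R=Ro.from_euler('xyz',s['tcp_rot']).as_matrix();W=lambda p:s['eef_pos']+R@np.array(p,float)
C=lambda p:((proj('wrist',p,i)-[270,140])*4+2).round()
print('flange far top',C(W([13,0,7])),'tip c',C(W([0,0,75])),'tip far',C(W([2,0,75])))
for dx in(-1,0,1,2):
  print(dx,'hole c',C(W([dx,0,81.7])),'ring far',C(W([dx+13,0,81.7])),'hole far',C(W([dx+6.5,0,81.7])),'near',C(W([dx-6.5,0,81.7])))
E
```

```text
flange far top [194. 336.] tip c [195. 274.] tip far [195. 265.]
-1 hole c [195. 268.] ring far [195. 212.] hole far [195. 240.] near [195. 295.]
0 hole c [195. 264.] ring far [195. 208.] hole far [195. 236.] near [195. 291.]
1 hole c [195. 260.] ring far [195. 203.] hole far [195. 232.] near [195. 287.]
2 hole c [195. 255.] ring far [195. 199.] hole far [195. 227.] near [195. 283.]
```

```bash
python3 - <<'E'
from h import *
s=monitor.state();i=viewer.camera_info("wrist")
from scipy.spatial.transform import Rotation as Ro
R=Ro.from_euler('xyz',s['tcp_rot']).as_matrix();W=lambda p:s['eef_pos']+R@np.array(p,float)
w=cv2.imread('pics/w3.png');x0,y0,k=295,165,8
big=cv2.convertScaleAbs(cv2.resize(w[y0:y0+75,x0:x0+50],(400,600),interpolation=cv2.INTER_CUBIC),alpha=1.5)
o=big.copy()
def circ(dx,dy,r,z,col):
    a=np.linspace(0,6.28,80);p=[((proj('wrist',W([dx+r*np.cos(t),dy+r*np.sin(t),z]),i)-[x0,y0])*k+k/2).astype(int) for t in a]
    cv2.polylines(o,[np.array(p)],True,col,1)
circ(2,1.5,13,81.7,(0,255,0));circ(2,1.5,6.5,81.7,(0,255,0))
circ(-.7,1,13,7,(255,255,0));circ(-.7,1,2,75,(0,0,255))
cv2.imwrite('pics/c4.png',np.hstack([big,o]))
E
```

```text
(no output)
```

View pics/c4.png

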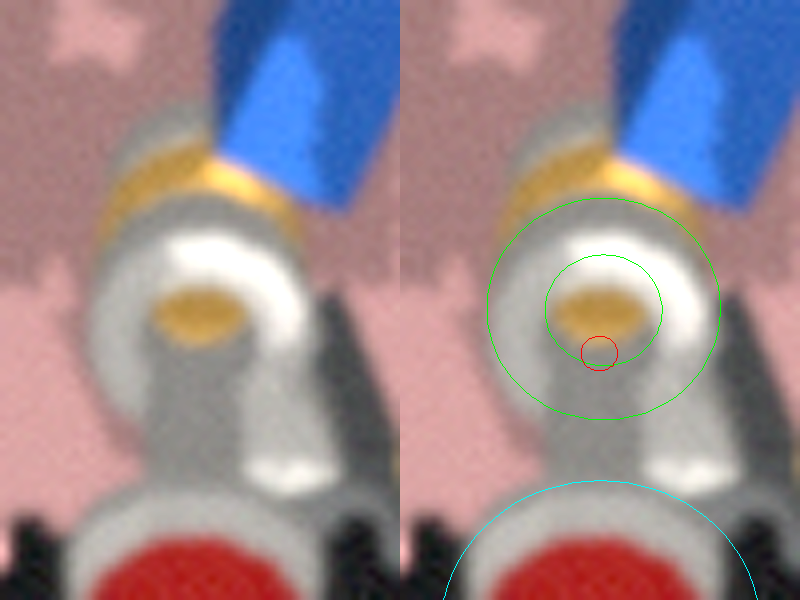

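The enlarged view shows the knuckle's top face centred near (200,333) and the hole at (199,320). The shank column is centred at x≈197 and ends just below the hole. It is aligned well enough for the taper to guide it in, so I'll go down gently and watch the force.

Emit:
move_arm:
  moves: [0,0,0.03,0,0,0,0.03,0,0,0,0.02,0,0,0,0,0]

```text
t: 6.4
eef_pos: [454.0, 104.6, 138.6]
tcp_rot: [-3.141, 0.0, 1.223]
ft_force: [0.1, 0.9, -1.2]
opening: 0.203
grip_force: 30.0
```

Emit:
move_arm:
  moves: [0,0,0.02,0,0,0,0.02,0,0,0,0,0]

```text
t: 6.78
eef_pos: [454.0, 104.6, 132.6]
tcp_rot: [-3.141, 0.0, 1.223]
ft_force: [-0.4, 0.3, -0.6]
opening: 0.206
grip_force: 30.0
```

Emit:
move_arm:
  moves: [0,0,0.025,0,0,0,0.025,0,0,0,0.025,0,0,0,0,0]

```text
t: 7.28
eef_pos: [454.0, 104.6, 121.3]
tcp_rot: [-3.141, 0.0, 1.223]
ft_force: [0.4, 0.4, -0.7]
opening: 0.202
grip_force: 30.0
```

Emit:
move_arm:
  moves: [0,0,0.025,0,0,0,0.025,0,0,0,0.025,0,0,0,0,0]

```text
t: 7.78
eef_pos: [454.0, 104.6, 110.0]
tcp_rot: [-3.141, 0.0, 1.223]
ft_force: [-0.0, 1.0, -1.3]
opening: 0.205
grip_force: 30.0
```

Emit:
move_arm:
  moves: [0,0,0.025,0,0,0,0.025,0,0,0,0.025,0,0,0,0,0]

```text
t: 8.28
eef_pos: [454.0, 104.6, 98.8]
tcp_rot: [-3.141, 0.0, 1.223]
ft_force: [-1.3, -0.2, -1.6]
opening: 0.204
grip_force: 30.0
```

Emit:
move_arm:
  moves: [0,0,0.025,0,0,0,0.025,0,0,0,0.025,0,0,0,0,0]

```text
t: 8.78
eef_pos: [454.0, 104.6, 87.5]
tcp_rot: [-3.141, 0.0, 1.223]
ft_force: [0.0, 0.2, -1.2]
opening: 0.207
grip_force: 30.0
```

Emit:
move_arm:
  moves: [0,0,0.015,0,0,0,0.01,0,0,0,0.01,0,0,0,0,0]

```text
t: 9.28
eef_pos: [454.1, 104.6, 82.5]
tcp_rot: [-3.142, 0.0, 1.223]
ft_force: [0.6, 0.5, -0.5]
opening: 0.207
grip_force: 30.0
```

Emit:
move_arm:
  moves: [0,0,0.01,0,0,0,0.01,0,0,0,0,0]

```text
t: 9.65
eef_pos: [454.3, 104.7, 81.0]
tcp_rot: [3.14, -0.0, 1.223]
ft_force: [-4.9, 0.3, 24.6]
opening: 0.203
grip_force: 30.0
```

Emit:
move_arm:
  moves: [0,0,-0.008,0,0,0,0,0,0,0,0,0,0,0,0,0]
  claw: 60

```text
t: 10.15
eef_pos: [454.1, 104.6, 80.6]
tcp_rot: [-3.141, 0.0, 1.223]
ft_force: [-0.4, -0.2, 0.9]
opening: 0.568
grip_force: 0.0
```

Emit:
move_arm:
  moves: [0,0,-0.2,0,0,0,-0.2,0,0,0,-0.1,0,0,0,0,0]

```text
t: 10.65
eef_pos: [454.5, 104.7, 156.5]
tcp_rot: [3.14, -0.001, 1.223]
ft_force: [-1.7, -0.2, -1.3]
opening: 0.634
grip_force: 0.0
```

```bash
python3 - <<'E'
from h import *
s=monitor.state();print(s['t'],s['eef_pos'],s['tcp_rot'],s['opening'])
i=viewer.camera_info("wrist");w=snap("wrist","pics/w5.png");c=snap("scene","pics/s5.png");snap("top","pics/t5.png")
for n,p in(("hinge top",[453.1,101.7,68]),("head top",[453.1,101.7,113]),("eye",[580.1,228.8,45.8]),("jamb",[633.1,108,66.2])):print(n,proj("wrist",p,i).round(1),proj("scene",p).round(1))
o=np.zeros((600,800,3),np.uint8)
o[:250,:400]=cv2.resize(w,(400,250),interpolation=cv2.INTER_AREA)
o[250:600,:400]=cv2.resize(w[80:255,220:420],(400,350),interpolation=cv2.INTER_CUBIC)
o[:500,400:]=cv2.resize(c[135:235,325:405],(400,500),interpolation=cv2.INTER_CUBIC)
cv2.imwrite("pics/c5.png",cv2.convertScaleAbs(o,alpha=1.3)[:,:,::-1])
E
```

```text
10.65 [454.47050788 104.67244426 156.47192786] [ 3.13977878e+00 -7.48259152e-04  1.22315439e+00] 0.6338505769921738
hinge top [317.9 206.5] [341.7 168. ]
head top [317.8 225.3] [342.6 158.5]
eye [409.6  11.3] [391.9 193.6]
jamb [512.8 131.3] [362.5 211.5]
```

View pics/c5.png

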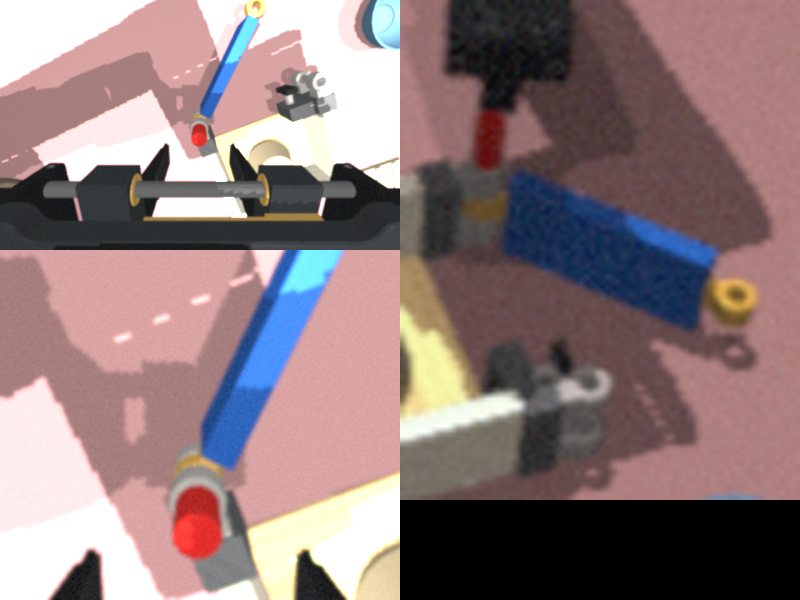

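The pin is home: its head stands on the hinge knuckle at wrist (319,223), and the brass eye can be seen between the knuckles. The gate is still open, with its free eye at about wrist (408,13) as predicted. Next I'll grip the board about 110 mm from the hinge.

Emit:
move_arm:
  moves: [0,0,0,0.093,0,0,0,0.093,0,0,0,0.092,0.239,0.002,0,0,0.239,0.002,0.12,0,0.239,0.002,0.15,0,0,0,0,0]

```text
t: 11.68
eef_pos: [530.7, 181.1, 112.5]
tcp_rot: [-3.14, 0.003, 0.788]
ft_force: [-1.2, 0.0, -0.8]
opening: 0.632
grip_force: 0.0
```

```bash
python3 - <<'E'
from h import *
s=monitor.state();print(s['t'],s['eef_pos'],s['tcp_rot'],s['joints'])
i=viewer.camera_info("wrist");w=snap("wrist","pics/w6.png")
b=(w[:,:,2].astype(int)-w[:,:,0]>70)&(w[:,:,2]>100);b[:, :250]=0;b[:,390:]=0
for r in (60,100,140,170,190,200):
    x=np.flatnonzero(b[r]); 
    if len(x):
        for u in(x[0],x[-1]):
            q=atz("wrist",(u,r),70,i);from scipy.spatial.transform import Rotation as Ro
            print(r,u,(Ro.from_euler('xyz',s['tcp_rot']).as_matrix().T@(q-s['eef_pos'])).round(1))
cv2.imwrite("pics/w6v.png",w[:,:,::-1])
E
```

```text
11.675 [530.7435342  181.08965562 112.4729478 ] [-3.13963350e+00  3.11600306e-03  7.87821413e-01] [ 2.11055955e-01  5.27841254e-01  1.82146363e+00 -7.97405671e-05
  7.95968060e-01  9.94089812e-01]
170 310 [40.6 -6.3 42.4]
170 330 [40.6  8.2 42.3]
190 311 [25.5 -5.7 42.4]
190 330 [25.5  8.4 42.4]
200 311 [17.7 -5.7 42.4]
200 329 [17.7  7.7 42.4]
```

View pics/w6v.png

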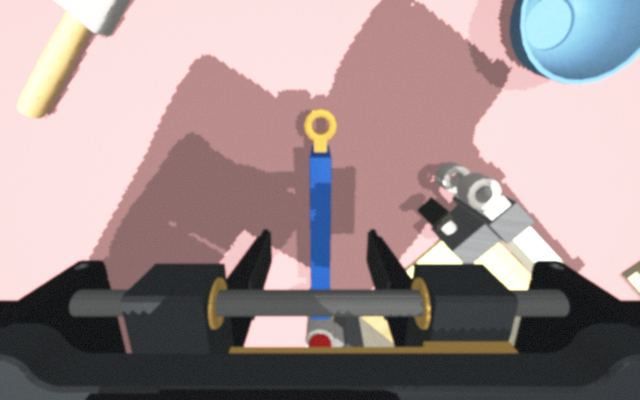

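The board runs straight up the image at u≈310–330, centred between the open fingers, with the free eye at (320,126). I'll descend and grip it.

Emit:
move_arm:
  moves: [0,0,0.16,0,0,0,0.16,0,0,0,0.16,0,0,0,0,0]

```text
t: 12.22
eef_pos: [529.5, 179.3, 42.4]
tcp_rot: [-3.14, 0.003, 0.786]
ft_force: [0.4, 0.5, 0.7]
opening: 0.628
grip_force: 0.0
```

Emit:
move_arm:
  moves: [0,0,0,0,0,0,0,0,0,0,0,0,0,0,0,0,0,0,0,0,0,0,0,0,0,0,0,0]
  claw: 0

```text
t: 13.1
eef_pos: [530.8, 180.1, 43.4]
tcp_rot: [3.141, -0.0, 0.786]
ft_force: [-0.4, -0.6, 4.4]
opening: 0.163
grip_force: 30.0
```

```bash
python3 - <<'E'
from h import *
s=monitor.state();print(s['t'],s['eef_pos'],s['tcp_rot'],s['joints'],s['ft_force'],s['opening']*95.1)
E
```

```text
13.1 [530.75786848 180.12100322  43.42619163] [ 3.14143564e+00 -5.89443337e-05  7.86489072e-01] [ 2.09369785e-01  6.30233213e-01  1.87172582e+00 -1.66593424e-04
  6.39498562e-01  9.93810712e-01] [-0.38537741 -0.57989431  4.39483456] 15.50367138404038
```

Emit:
move_arm:
  moves: [-0.002,0.0548,0,0.0477,-0.002,0.0548,0,0.0477,-0.002,0.0548,0,0.0477,-0.002,0.0548,0,0.0477,-0.002,0.0548,0,0.0477,-0.002,0.0548,0,0.0477,-0.002,0.0548,0,0.0477,-0.002,0.0548,0,0.0477,0,0,0,0]

```text
t: 14.22
eef_pos: [561.3, 122.6, 43.4]
tcp_rot: [3.141, -0.0, 0.187]
ft_force: [0.3, -0.6, 2.9]
opening: 0.167
grip_force: 30.0
```

```bash
python3 - <<'E'
from h import *
s=monitor.state();print(s['t'],s['eef_pos'],s['tcp_rot'],s['ft_force'],s['moment'],s['opening']*95.1)
i=viewer.camera_info("wrist");w=snap("wrist","pics/w7.png")
h=np.array([453.5,102.3]);d=s['eef_pos'][:2]-h;print(np.hypot(*d),np.arctan2(d[1],d[0]))
E
```

```text
14.225 [561.32401    122.56788633  43.41310847] [ 3.14140946e+00 -3.76708313e-04  1.86915431e-01] [ 0.29132403 -0.55374331  2.92137663] [-0.21425676 -0.0699581  -0.14194448] 15.867122868697694
109.71237099501009 0.18580380487363357
```

View pics/w7.png

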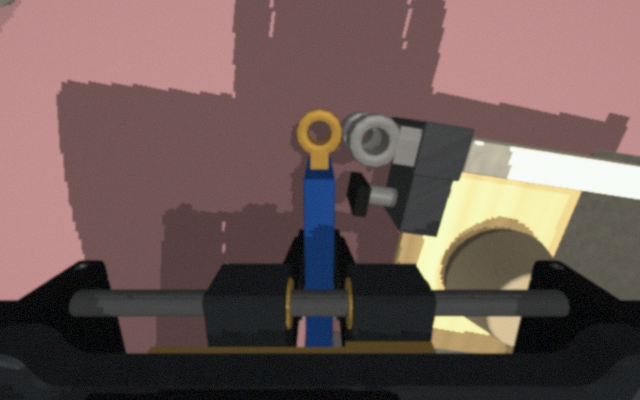

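The wrist view shows the gate's brass eye hole at (320,132) and the jamb knuckle's top hole at (374,139). The buffer face is at (357,194), just short of the board, and the gap still to close is about 54 px.

```bash
cat >> h.py <<'E'
from scipy.spatial.transform import Rotation as Ro
def ell(g,c,R,lo,hi):
    # largest contour of mask lo<=val<=hi near c -> hole/ring centre
    pass
E
python3 - <<'E'
from h import *
s=monitor.state();i=viewer.camera_info("wrist");R=Ro.from_euler('xyz',s['tcp_rot']).as_matrix()
w=cv2.imread('pics/w7.png')
T=lambda uv,z:R.T@(atz("wrist",uv,z,i)-s['eef_pos'])
# brass ring mask ellipse
hsv=cv2.cvtColor(w,cv2.COLOR_BGR2HSV);m=cv2.inRange(hsv,(12,140,90),(35,255,255));m[:100]=0;m[157:]=0;m[:,:285]=0;m[:,350:]=0
cs,_=cv2.findContours(m,cv2.RETR_CCOMP,cv2.CHAIN_APPROX_NONE)
for c in cs:
    if len(c)>20:print('brass',cv2.fitEllipse(c))
g=cv2.cvtColor(w,cv2.COLOR_BGR2GRAY);sub=cv2.resize(g[105:175,338:410],None,fx=4,fy=4,interpolation=cv2.INTER_CUBIC)
for dp in(1,):
    k=cv2.HoughCircles(sub,cv2.HOUGH_GRADIENT,dp,15,param1=80,param2=18,minRadius=35,maxRadius=125)
    if k is not None:
        for q in k[0][:6]:print('jamb',q[0]/4+338,q[1]/4+105,q[2]/4)
for n,uv,z in(("eye",(320,132),46),("jamb",(373.5,139.5),68)):
    t=T(uv,z);x=t[0]+109.7;print(n,t.round(1),'r',np.hypot(x,t[1]),'ang',np.arctan2(t[1],x))
# jamb from scene/top triangulation in the same frame, hinge-jamb direction:
print('remaining by top/scene',s['tcp_rot'][2]-0.0347)
E
```

```text
brass ((318.96038818359375, 132.74305725097656), (43.6698112487793, 46.441627502441406), 3.1956005096435547)
brass ((318.9565734863281, 131.0210418701172), (22.078927993774414, 23.53506851196289), 89.19698333740234)
eye [71.4  0.3 -2.5] r 181.07027568595333 ang 0.0016973000635952242
jamb [ 69.6  26.1 -24.5] r 181.22240210843532 ang 0.14427831342776123
remaining by top/scene 0.15360402306232962
```

Emit:
move_arm:
  moves: [-0.0003,0.0219,0,0.0191,-0.0003,0.0219,0,0.0191,0,0,0,0,0,0,0,0]

```text
t: 14.78
eef_pos: [562.2, 116.4, 43.4]
tcp_rot: [3.142, -0.0, 0.127]
ft_force: [-0.2, 2.1, 5.9]
opening: 0.166
grip_force: 30.0
```

Emit:
move_arm:
  moves: [0,0.0146,0,0.0127,0,0,0,0,0,0,0,0]

```text
t: 15.15
eef_pos: [562.5, 114.2, 43.4]
tcp_rot: [3.142, -0.0, 0.107]
ft_force: [-0.6, 3.0, 6.2]
opening: 0.165
grip_force: 30.0
```

Emit:
move_arm:
  moves: [0,0.0146,0,0.0127,0,0,0,0,0,0,0,0]

```text
t: 15.52
eef_pos: [562.7, 112.3, 43.4]
tcp_rot: [-3.141, -0.0, 0.087]
ft_force: [-0.3, 5.4, 5.6]
opening: 0.165
grip_force: 30.0
```

Emit:
move_arm:
  moves: [0,0.0146,0,0.0127,0,0,0,0,0,0,0,0]

```text
t: 15.9
eef_pos: [562.9, 110.2, 43.4]
tcp_rot: [-3.141, -0.0, 0.067]
ft_force: [0.2, 5.3, 4.9]
opening: 0.165
grip_force: 30.0
```

```bash
cat >> h.py <<'E'
def jamb(f):
    s=monitor.state();i=viewer.camera_info("wrist");snap("wrist",f);R=Ro.from_euler('xyz',s['tcp_rot']).as_matrix()
    a=cv2.imread('pics/w7.png');b=cv2.imread(f);t=a[113:167,347:401];m=np.zeros(t.shape[:2],np.uint8);cv2.circle(m,(27,27),25,255,-1)
    best=(9e9,)
    for ang in(-8,-6,-4,0,4,6,8):
        tt=cv2.warpAffine(a,cv2.getRotationMatrix2D((373.5,139.5),ang,1),(640,400))[113:167,347:401]
        r=cv2.matchTemplate(b[90:180,290:420],tt,cv2.TM_SQDIFF,mask=m);v,_,l,_=cv2.minMaxLoc(r)
        x,y=l
        if 0<x<r.shape[1]-1:x=x+0.5*(r[y,l[0]-1]-r[y,l[0]+1])/(r[y,l[0]-1]+r[y,l[0]+1]-2*r[y,l[0]])
        if v<best[0]:best=(v,ang,x+290+26.5,y+90+26.5)
    t=R.T@(atz("wrist",best[2:],68,i)-s['eef_pos']);
    bl=(b[:,:,0].astype(int)-b[:,:,2]>60)
    e=[(r,np.flatnonzero(bl[r,290:345])+290) for r in(185,195,205,215,225)]
    print(s['t'],s['eef_pos'].round(1),s['tcp_rot'].round(3),s['ft_force'].round(1));print('jamb',best,t.round(1),'ang',np.arctan2(t[1],t[0]+109.7))
    for r,x in e:
        if len(x):print(r,x[0],x[-1],[R.T.dot(atz("wrist",(u,r),70,i)-s['eef_pos'])[1].round(1) for u in(x[0],x[-1])])
E
python3 - <<'E'
from h import *
jamb('pics/w8.png')
E
```

```text
15.9 [562.9 110.2  43.4] [-3.141 -0.     0.067] [0.2 5.3 4.9]
jamb (1479105.0, 8, np.float32(331.0547), 135.5) [ 71.5   5.4 -24.5] ang 0.02991048400006604
185 304 334 [np.float64(-7.9), np.float64(7.1)]
195 304 334 [np.float64(-8.0), np.float64(7.2)]
205 304 334 [np.float64(-8.0), np.float64(7.2)]
215 305 333 [np.float64(-7.6), np.float64(6.8)]
225 305 333 [np.float64(-7.7), np.float64(6.9)]
```

Emit:
move_arm:
  moves: [0,0.011,0,0.0096,0,0.011,0,0.0096,0,0,0,0,0,0,0,0,0,0,0,0]

```text
t: 16.58
eef_pos: [563.2, 107.0, 43.4]
tcp_rot: [-3.141, -0.001, 0.037]
ft_force: [0.4, 8.4, 4.7]
opening: 0.166
grip_force: 30.0
```

```bash
python3 - <<'E'
from h import *
jamb('pics/w9.png')
i=viewer.camera_info("wrist");s=monitor.state()
# brass eye visible part
b=cv2.imread('pics/w9.png');m=cv2.inRange(cv2.cvtColor(b,cv2.COLOR_BGR2HSV),(12,140,60),(35,255,255));m[:100]=0;m[175:]=0;m[:,:290]=0;m[:,:][:,350:]=0
for r in range(105,175,6):
    x=np.flatnonzero(m[r]);print(r,(x.min(),x.max(),len(x)) if len(x) else None,end=' ')
R=Ro.from_euler('xyz',s['tcp_rot']).as_matrix();W=lambda p:s['eef_pos']+R@np.array(p,float)
print();print('expected eye c,',proj('wrist',W([70.3,-.4,-2.6]),i),'knuckle c',proj('wrist',W([70.3,-.4,-24.6]),i))
h=np.array([453.5,102.3]);print('tcp ang',np.arctan2(*(s['eef_pos'][:2]-h)[::-1]))
E
```

```text
16.575 [563.2 107.   43.4] [-3.141e+00 -1.000e-03  3.700e-02] [0.4 8.4 4.7]
jamb (832033.0, 8, np.float32(319.6808), 135.5) [ 71.5  -0.1 -24.5] ang -0.0004191265203203533
185 304 334 [np.float64(-7.9), np.float64(7.1)]
195 304 334 [np.float64(-8.0), np.float64(7.1)]
205 304 333 [np.float64(-8.1), np.float64(6.7)]
215 304 333 [np.float64(-8.2), np.float64(6.8)]
225 305 333 [np.float64(-7.7), np.float64(6.8)]
105 None 111 None 117 None 123 None 129 None 135 (np.int64(330), np.int64(332), 3) 141 (np.int64(324), np.int64(329), 6) 147 None 153 None 159 None 165 (np.int64(311), np.int64(326), 16) 171 None 
expected eye c, [318.98589221 133.83535334] knuckle c [319.00057509 138.0113521 ]
tcp ang 0.043130495053255204
```

Emit:
move_arm:
  moves: [0,0,0,0,0,0,0,0,0,0,0,0,0,0,0,0,0,0,0,0,0,0,0,0]

```text
t: 17.38
eef_pos: [563.2, 107.0, 43.4]
tcp_rot: [-3.141, -0.001, 0.037]
ft_force: [0.1, 6.0, 4.6]
opening: 0.166
grip_force: 30.0
```

```bash
python3 - <<'E'
from h import *
s=monitor.state();print(s['t'],s['eef_pos'],s['tcp_rot'],s['ft_force'],s['grip_force'])
print(order.job_done())
E
```

```text
17.375 [563.21467742 107.0413194   43.41655395] [-3.14121066e+00 -6.23419269e-04  3.73821735e-02] [0.12570557 6.03537489 4.56518066] 30.001164078712463
the job is handed in; nothing more can be done
None
```

I handed the job in at 17.4 s with the red pin home in the hinge, the gate's free eye lined up with the jamb holes to about 0.5 mm sideways by the wrist camera, and the gripper still holding the gate; the hand-in returned no verdict.

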